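# Put the loose sockets back in their wells of the graded tray

### The job

The yellow-banded and the red-banded deep socket are standing loose on the bench. Put each one back into the well of the socket tray that just fits its diameter, the same way up and standing fully home on the bottom of the well. The blue insert lies anywhere in the slack of its tray, so feel for each well with a light touch, never press or knock a socket hard against the tray, and leave everything else on the bench where it is.

Things in the scene. Friction and masses are not known exactly. Their poses are not given: they have to be found in the camera images.
- socket22_mid (a point): loose chrome deep socket with a yellow band, a plain upright cylinder 22 mm in diameter and 78 mm tall with a 1 mm bevel round its foot, about 0.16 kg, standing on the bench; hexagonal opening on top. The point is at its centre, 39 mm above its foot; z along its axis, upwards.
- socket22: the same yellow-banded 22 mm socket; origin at the centre of its foot, z up along its axis.
- socket26_mid (a point): loose chrome deep socket with a red band, a plain upright cylinder 26 mm in diameter and 78 mm tall with a 1 mm bevel round its foot, about 0.22 kg, standing on the bench; hexagonal opening on top. The point is at its centre, 39 mm above its foot; z along its axis, upwards.
- socket26: the same red-banded 26 mm socket; origin at the centre of its foot, z up along its axis.
- tray: fixed open tray of red steel sheet, 62 mm (its x) by 284 mm (its y) by 30 mm high; origin at the centre of its underside, z up. In it lies a blue plastic insert with one straight row of six wells along y for sockets of 18, 20, 22, 24, 26, 28 mm, in that order towards +y. The 18, 20 and 28 wells hold sockets (78 mm tall, fixed in it); the 22, 24 and 26 are empty. The 24 socket stays on the ratchet.
- tray_row (a point): point on the tray, 45 mm above its underside, at the height of the insert's flat top; axes as the tray. The insert (54 by 256 mm) is 24 mm shorter than the tray inside and lies anywhere in that slack, up to 12 mm either way along y, none along x: all wells shift together by an amount that no listed pose shows; feel or see it. Pushed along y with about 6 N it slides, up to the tray's ends.
- tray_w22 (a point): fixed point on the tray where the mouth of the 22 mm well (third from the -y end) would be with the insert midway: x 0, y -20 mm in the tray, 45 mm up. The true well is up to 12 mm from it along the tray's y. Wells are 40 mm apart, 1 mm wider than their socket, 30 mm deep (floor 15 mm above the bench): 48 mm of a seated socket stand out.
- tray_w26 (a point): the same for the 26 mm well (fifth from the -y end): x 0, y +60 mm in the tray, 45 mm up; the true well is up to 12 mm from it along the tray's y, by the same shift as the 22 mm well. The empty 24 mm well between them, at y +20 mm, is too wide for the 22 and too narrow for the 26.
- ratchet: ratchet lying on the bench beyond the tray, 235 mm long, with a 24 mm socket on it; leave it alone. Origin under the middle of its length, y along the handle towards the head.
- multitool: closed black and steel multi-tool lying on the bench near the sockets, 104 by 30 by 18 mm, long along x; leave it alone. Origin at the centre of its underside.
- pot: terracotta pot, 94 mm across and 85 mm high; leave it alone. Origin at the centre of its underside.
- spray: white spray bottle with a green head, 72 mm across and 191 mm high; leave it alone. Origin at the centre of its underside.

How it is judged:
At the end, for the whole second after the job is handed in: Both sockets released, at rest, upright (0.1 rad), feet within 3 mm of the well floor: yellow 22 mm socket in the 22 mm well, red 26 mm socket in the 26 mm well, each within 4 mm across the tray and 16 mm along it of that well's mid position (allowing for the insert's slack) (x of socket22_mid in the frame of tray between -0.004 and 0.004 m and y of socket22_mid in the frame of tray between -0.036 and -0.004 m and z of each of socket22_mid, socket26_mid in the frame of tray below 0.057 m and angle between each of socket22_mid, socket26_mid's own z axis and vertical below 0.1 rad and linear speed of each of socket22, socket26 below 0.02 m/s and x of socket26_mid in the frame of tray between -0.004 and 0.004 m and y of socket26_mid in the frame of tray between 0.044 and 0.076 m); the robot touches nothing.
It fails at once if the yellow-banded socket is pressed or knocked against the tray, its insert or its sockets with more than 30 N (contact force between socket22 and tray above 30 N).
It fails at once if the red-banded socket is pressed or knocked against the tray, its insert or its sockets with more than 30 N (contact force between socket26 and tray above 30 N).
It fails at once if the ratchet, multi-tool, pot or spray bottle is moved by more than 20 mm (distance of any of ratchet, multitool, pot, spray from where it was at the start of the episode above 0.02 m).
It also fails if it takes over 67 s, if anything falls off the work surface, if the arm or the gripper's body presses on something with over 40 N, if the wrist force passes 120 N, or if a joint passes its speed limit or range.

### The arm

A 6-joint arm with a two-finger parallel gripper is mounted at the origin on the work surface. World frame = base frame: x ahead of the robot, y to its left, z up, the work surface at z = 0. Lengths are in m, angles in rad, forces in N, time in s.
With the tool pointing down it reaches from about 0.35 to 0.775 m from the base axis. Payload 7.3 kg.
Tool frame: the origin (TCP) lies on the centre line of the jaws, within the pads' length; the fingertips stand 17 mm ahead of it and the grasp point (between the pads) lies 2 mm behind it (robot.tcp_to_tips is the distance from the TCP to the fingertips, in m); z points along the fingers, y is the line along which they close (so a half turn about z gives the same grasp; the last joint's range is limited). The gripper opens to 92 mm and grips with 3 to 60 N. Pads are 19 mm wide; open, the fingers measure 130 mm over their backs; the gripper's body (75 mm by 190 mm) begins 47 mm behind the grasp point.
Start: joints at [-1.433, 0.342, 1.524, -0, 1.275, -0.146], TCP at [0.147, -0.504, 0.217] pointing down, gripper open.
Joint ranges: [-2.53, 2.53], [-0.77, 2.02], [0.04, 2.7], [-1, 4.14], [0.28, 2.66], [-3.11, 3.11]. Speed limits (rad/s): [2.57, 2.57, 3.14, 3.14, 3.14, 3.14].

### API

Orientations are given as [roll, pitch, yaw] about the fixed x, y, z axes, in that order (R = Rz(yaw) Ry(pitch) Rx(roll)).
In Python, from cell import robot gives the robot as it stands. The module is installed in compiled form; this text tells all that it offers.
- The arm moves only by the tool carry_out, never from a script. Its argument "commands" is a list of rows, each a list of 3 entries, a list of its own where there are three numbers: the shift along the tool's x, y, z in m, then the turn about the tool's z in rad, then the opening, from 0 (shut) to 1 (fully open). In form: [[[dx, dy, dz], yaw, claw], ...]. A call has 1 to 20 rows; each row shifts and turns the commanded pose from where the row before left it, along the tool's axes as they then stand; what a row does not reach is not made up. A row lasts 1/8 s, in which the tool goes at most 62.5 mm and 10.7 degrees, less where a joint would pass 70% of its speed; a pose out of reach is approached as far as the arm can. A call is refused whole if a number of a shift passes 0.0625 or a number of a turn 0.188, either way. A call with a gripper value outside its range is refused whole. The fingers move at their own pace and stop on an object; "newtons" is the grip in N (left out, the last holds). Time passes only in rows, so rows that do not move let the fingers close. It gives the time, the measured TCP pose, the force, the opening and the grip force at its end, in the units of the state.
- robot.observe(): the state, without advancing time (a new reading comes with each control period).
- robot.read_camera(name): name is "scene" or "top"; returns a dict with "pixels" (480x640x3 uint8, red, green, blue), "fx", "fy", "cx", "cy" (pixels), "k1" (the pictures are not rectified: a ray, as slopes to the right and down, at radius r is drawn at 1 + k1 r^2 times it, then the intrinsics apply), "view" (4x4, takes a point from world to camera coordinates). Camera axes: x right, y up, looking along -z (the intrinsics and any distortion apply to the point x, -y, -z); pixel columns grow to the right and rows downward; lengths in m; the calibration is good to about 2 mm. A picture is of the moment at which its call begins. There is no depth.
- robot.hand_in(): hands the job in; it is judged then, once.
Trained networks look in a picture, given as the dict that the camera call returned (one of the last four; its "shot" number tells which), for a name from the list of things; names that differ only in an ending like _2 or _b are one class to them, and where a whole thing is asked for, a point or a joint stands for the part that bears it (a point fixed in the world has none). Each returns a list of dicts, best first, with "p" (0 to 1); they miss things now and then, are a little off and sometimes report something else, mostly with a low value. They report only what shows in the picture. A call takes as long as a camera call.
- robot.find_in(picture, name): "at" ([column, row] in pixels, amid what is visible of it).
- robot.tip_of(picture, name): "at" ([column, row] in pixels: a listed point, or the origin of a listed thing).
The state is a dict: "time": time; "qpos": joint angles; "qvel": joint speeds; "joint_efforts": joint torques, N m; "tool_pos": TCP position; "tool_rot": TCP orientation; "contact_force": force on the tool from outside, world axes, zero at the start; "torque": the same for the moment, N m; "opening": finger opening in m; "grip_force": force on a finger pad.
Only numpy, scipy, OpenCV 4.12 (cv2) and the standard library are available. Lean on these libraries where they do the work, as an engineer would, in place of code of your own. Each camera call takes 0.05 s, during which the arm holds its last target. There are 200 camera calls.

## Working session

There is one attempt and no reset: what is moved stays moved. The work goes in short steps, Python scripts to look and compute and a tool call to move; the robot and the scene stay as the last step left them, time stands still between calls to the robot, and variables do not carry over. Pictures are saved under pics/ and viewed, at most 10 in all, crops included, and the job is handed in when it is done.

Besides the shell and the picture viewer there is one more tool, called after "Request:" as name([rows], argument=value, ...), one row to a line, values as JSON. carry_out: Moves the arm, as the interface text tells. Its arguments: {"type":"object","properties":{"commands":{"type":"array"},"newtons":{"type":"number"}},"required":["commands"]}

```bash
mkdir -p pics; cat > h.py <<'E'
import numpy as np, cv2
from cell import robot
def ray(p,uv):
    s=np.array([(uv[0]-p["cx"])/p["fx"],(uv[1]-p["cy"])/p["fy"]]);d=s.copy()
    for _ in range(20): d=s/(1+p["k1"]*(d@d))
    V=np.array(p["view"]);R=V[:3,:3];o=-R.T@V[:3,3]
    return o,R.T@np.array([d[0],-d[1],-1])
def at_z(p,uv,z):
    o,d=ray(p,uv);return o+d*(z-o[2])/d[2]
def proj(p,X):
    V=np.array(p["view"]);c=V[:3,:3]@np.array(X)+V[:3,3];s=np.array([c[0],-c[1]])/-c[2]
    s=s*(1+p["k1"]*(s@s));return np.array([p["cx"]+p["fx"]*s[0],p["cy"]+p["fy"]*s[1]])
def tri(pu):
    A=np.zeros((3,3));b=np.zeros(3)
    for p,uv in pu:
        o,d=ray(p,uv);d=d/np.linalg.norm(d);M=np.eye(3)-np.outer(d,d);A+=M;b+=M@o
    return np.linalg.solve(A,b)
def shot(n,f=None):
    p=robot.read_camera(n)
    if f: cv2.imwrite("pics/"+f,np.ascontiguousarray(p["pixels"][:,:,::-1]))
    return p
E
python3 - <<'E'
from h import *
np.set_printoptions(precision=4,suppress=True)
t=shot("top","top1.png");s=shot("scene","scene1.png")
for p in (t,s):
    V=np.array(p["view"]);print(-V[:3,:3].T@V[:3,3],p["fx"],p["k1"])
Z=dict(socket22_mid=.039,socket26_mid=.039,socket22=0,socket26=0,tray=0,tray_row=.045,tray_w22=.045,tray_w26=.045,ratchet=0,multitool=0,pot=0,spray=0)
for n,z in Z.items():
    for k,p in(("top",t),("scene",s)):
        r=robot.tip_of(p,n)[:2]
        print(n,k,[(np.round(x["at"]),round(x["p"],2),at_z(p,x["at"],z)[:2]) for x in r])
o=robot.observe();print(o["time"],o["tool_pos"],o["tool_rot"],o["contact_force"])
E
```

```text
[ 0.5162 -0.0256  1.1482] 480.36227551099915 -0.027819399928465008
[ 1.2245 -0.4678  0.8023] 541.8997485061795 -0.04807869537412516
socket22_mid top [(array([415., 291.]), 0.63, array([ 0.4824, -0.2486]))]
socket22_mid scene [(array([198., 258.]), 0.94, array([ 0.4853, -0.245 ]))]
socket26_mid top [(array([253., 310.]), 0.56, array([0.4321, 0.1212])), (array([255., 306.]), 0.37, array([0.4399, 0.1173]))]
socket26_mid scene [(array([337., 178.]), 0.79, array([0.429, 0.132]))]
socket22 top [(array([417., 290.]), 0.54, array([ 0.4828, -0.2622])), (array([255., 309.]), 0.43, array([0.4319, 0.1215]))]
socket22 scene [(array([334., 193.]), 0.91, array([0.4303, 0.1216])), (array([195., 270.]), 0.8, array([ 0.4765, -0.2527]))]
socket26 top [(array([417., 290.]), 0.54, array([ 0.4828, -0.2622])), (array([255., 309.]), 0.43, array([0.4319, 0.1215]))]
socket26 scene [(array([334., 193.]), 0.91, array([0.4303, 0.1216])), (array([195., 270.]), 0.8, array([ 0.4765, -0.2527]))]
tray top [(array([335., 236.]), 0.59, array([ 0.6088, -0.0657])), (array([414., 292.]), 0.47, array([ 0.4788, -0.2536]))]

[... 691 characters left out ...]
 0.5922, -0.0053]))]
ratchet top [(array([325., 173.]), 0.87, array([ 0.7606, -0.0378])), (array([301., 310.]), 0.67, array([0.4313, 0.0123]))]
ratchet scene [(array([366., 314.]), 0.64, array([ 0.7563, -0.0347]))]
multitool top [(array([298., 307.]), 0.8, array([0.4384, 0.0186]))]
multitool scene [(array([293., 211.]), 0.84, array([0.4323, 0.0091]))]
pot top [(array([152., 219.]), 0.88, array([0.6409, 0.3773]))]
pot scene []
spray top [(array([473., 231.]), 0.96, array([ 0.6266, -0.3971]))]
spray scene [(array([159., 357.]), 0.67, array([ 0.63  , -0.3943])), (array([198., 274.]), 0.36, array([ 0.4881, -0.252 ]))]
1.3 [ 0.147  -0.504   0.2169] [3.1415 0.     0.2838] [-0.2734 -0.609   0.4787]
```

View pics/top1.png

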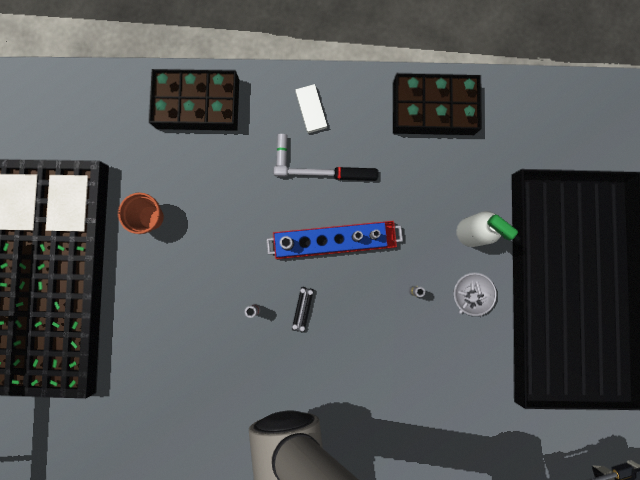

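View pics/scene1.png

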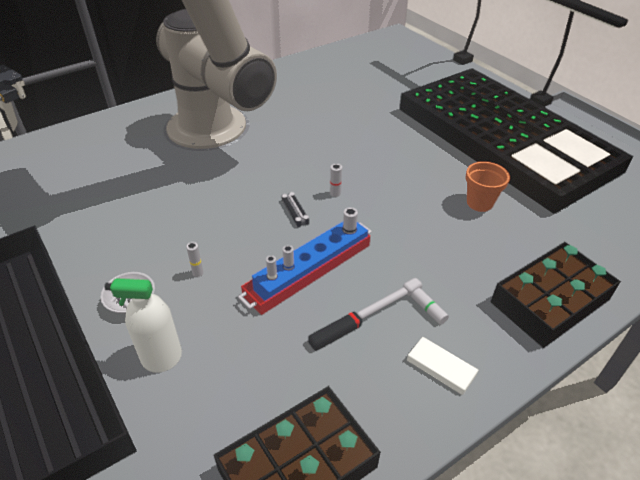

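```bash
python3 - <<'E'
import cv2,numpy as np
t=cv2.imread("pics/top1.png");s=cv2.imread("pics/scene1.png")
a=cv2.resize(t[210:270,255:415],None,fx=5,fy=5,interpolation=cv2.INTER_CUBIC)
b=cv2.resize(s[200:315,235:380],None,fx=5,fy=5,interpolation=cv2.INTER_CUBIC)[:575]
cv2.imwrite("pics/ca.png",a);cv2.imwrite("pics/cb.png",b)
c=np.hstack([cv2.resize(x,None,fx=8,fy=8,interpolation=cv2.INTER_CUBIC) for x in (t[295:330,235:285],t[275:310,400:450])])
cv2.imwrite("pics/cc.png",c)
E
```

```text
(no output)
```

View pics/ca.png

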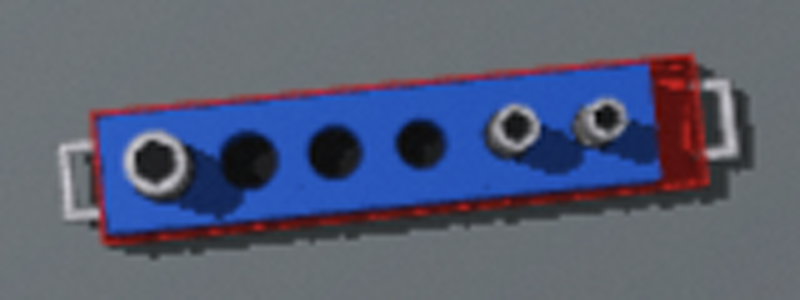

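View pics/cb.png

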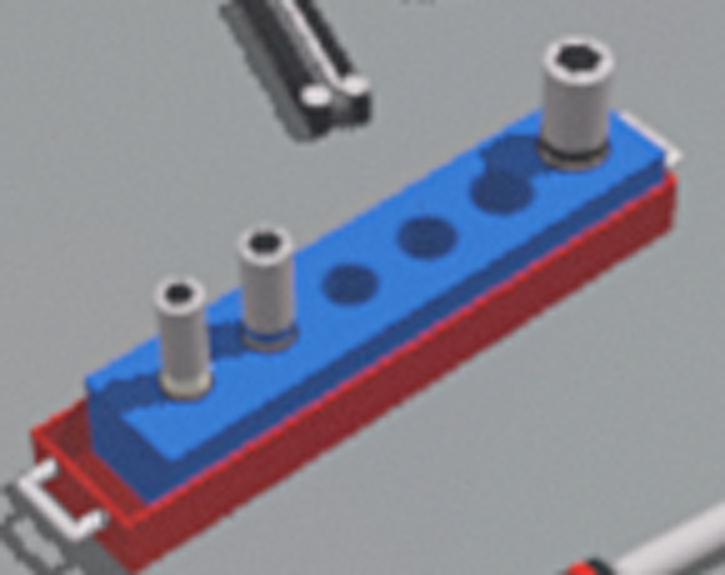

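View pics/cc.png

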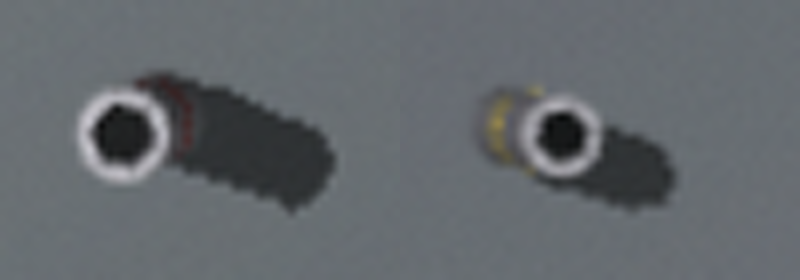

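```bash
cat >> h.py <<'E'
def blob(img,seed,r,ch=None,thr=None):
    u,v=int(round(seed[0])),int(round(seed[1]))
    c=cv2.resize(np.ascontiguousarray(img[v-r:v+r+1,u-r:u+r+1]),None,fx=8,fy=8,interpolation=cv2.INTER_CUBIC).astype(float)
    g=c[:,:,2] if ch=="b" else c.mean(2)
    cen=4+8*r; lo=np.median(g[cen-6:cen+6,cen-6:cen+6]); hi=np.percentile(g,85) 
    m=(g<(lo+hi)/2).astype(np.uint8); n,L,st,ce=cv2.connectedComponentsWithStats(m)
    l=L[cen,cen]
    return np.array([u-r+(ce[l][0]+.5)/8-.5,v-r+(ce[l][1]+.5)/8-.5]),st[l][4]/64
E
python3 - <<'E'
from h import *
from scipy.optimize import least_squares
np.set_printoptions(precision=4,suppress=True)
t=shot("top");s=shot("scene")
T=lambda u,v:(255+u/5-.4,210+v/5-.4)
S=lambda u,v:(235+u/5-.4,200+v/5-.4)
obs=[]
def add(p,sd,r,X,ch=None):
    c,a=blob(p["pixels"],sd,r,ch);print(np.round(sd,1),c,round(a,1),at_z(p,c,X[1])[:2]);obs.append((p,c,X))
for k,(a,b) in {-20:((420,143),(350,284)),20:((334,152),(426,237)),60:((249,159),(501,192))}.items():
    add(t,T(*a),6,(k*1e-3,.045),"b");add(s,S(*b),7,(k*1e-3,.045),"b")
for k,(a,b) in {-100:((606,118),(178,293)),-60:((517,127),(265,242)),100:((155,161),(578,58))}.items():
    add(t,T(*a),4,(k*1e-3,.093));add(s,S(*b),4,(k*1e-3,.093))
def f(q):
    return np.ravel([proj(p,(q[0]-np.sin(q[2])*y,q[1]+np.cos(q[2])*y,z))-c for p,c,(y,z) in obs])
for sub in("both","top","scene"):
    pass
r=least_squares(f,[.6,-.05,.1],loss="soft_l1");q=r.x
print("insert",q,r.fun.reshape(-1,2))
for y in(-.02,.06):print(y,q[0]-np.sin(q[2])*y,q[1]+np.cos(q[2])*y)
print("loose sockets")
for nm,a,e in(("22",(420,291.8),(192.7,246)),("26",(250.2,311.5),(336,167.5))):
    ca,A=blob(t["pixels"],a,4);cs,B=blob(s["pixels"],e,4)
    print(nm,ca,A,cs,B,at_z(t,ca,.078),at_z(s,cs,.078),tri([(t,ca),(s,cs)]))
E
```

```text
[338.6 238.2] [338.6714 238.356 ] 74.3 [ 0.5997 -0.0718]
[304.6 256.4] [304.5322 256.437 ] 70.3 [ 0.6031 -0.0719]
[321.4 240. ] [321.4071 240.0588] 88.0 [ 0.5949 -0.0321]
[319.8 247. ] [319.9119 247.0371] 79.0 [ 0.5983 -0.0323]
[304.4 241.4] [303.6083 242.1666] 116.2 [0.5892 0.0087]
[334.8 238. ] [335.6037 236.1971] 128.7 [0.5902 0.0117]
[375.8 233.2] [375.8807 233.0773] 18.1 [ 0.6094 -0.1516]
[270.2 258.2] [270.2567 258.2612] 15.1 [ 0.6117 -0.1513]
[358. 235.] [357.7985 234.8259] 23.9 [ 0.6047 -0.1118]
[287.6 248. ] [287.4989 248.0969] 20.1 [ 0.6068 -0.1114]
[285.6 241.8] [285.4483 241.8799] 53.0 [0.5858 0.0472]
[350.2 211.2] [350.1415 211.1849] 35.9 [0.5877 0.0474]
insert [ 0.5984 -0.0515  0.121 ] [[-0.1847 -0.5003]
 [-0.4114 -0.7868]
 [-0.2044 -0.4743]
 [-0.3724 -0.7969]
 [ 0.3054 -0.8534]
 [-1.1806  0.9592]
 [-0.3658 -0.4794]
 [-0.0922 -0.4975]
 [-0.3244 -0.423 ]
 [-0.1891 -0.4485]
 [-0.2368 -0.2512]
 [-0.2431 -0.4479]]
-0.02 0.600817074440049 -0.07135450333800754
0.06 0.591160179670159 0.008060510251384177
loose sockets
22 [419.8023 291.4859] 28.578125 [191.508  245.1575] 25.171875 [ 0.483  -0.2521  0.078 ] [ 0.4854 -0.2516  0.078 ] [ 0.4833 -0.2517  0.0764]
26 [249.8929 311.3728] 43.703125 [335.8411 166.2058] 24.515625 [0.4313 0.1228 0.078 ] [0.4332 0.1232 0.078 ] [0.4315 0.1236 0.0768]
```

Request:
carry_out([
  [[0,0,0],-0.176,1],
  [[0,0,0],-0.176,1],
  [[0,0,0],-0.176,1],
  [[0,0,0],-0.176,1],
  [[0,0,0],-0.176,1],
  [[0,0,0],-0.176,1],
  [[0,0,0],-0.176,1],
  [[0,0,0],-0.176,1],
  [[0.021,0.0365,0],0,1],
  [[0.021,0.0365,0],0,1],
  [[0.021,0.0365,0],0,1],
  [[0.021,0.0365,0],0,1],
  [[0.021,0.0365,0],0,1],
  [[0.021,0.0365,0],0,1],
  [[0.021,0.0365,0],0,1],
  [[0.021,0.0365,0],0,1],
  [[0.021,0.0365,0],0,1],
  [[0.021,0.0365,0],0,1],
], newtons=12)

```text
time: 3.65
tool_pos: [0.4851, -0.2506, 0.217]
tool_rot: [3.141, 0.0, 1.692]
contact_force: [0.4, -0.3, -0.0]
opening: 0.0918
grip_force: 0.0
```

Request:
carry_out([
  [[-0.001,-0.001,0.03],0,1],
  [[0,0,0.03],0,1],
  [[0,0,0.03],0,1],
  [[0,0,0.03],0,1],
  [[0,0,0.02],0,1],
  [[0,0,0.014],0,1],
  [[0,0,0],0,0],
  [[0,0,0],0,0],
  [[0,0,0],0,0],
  [[0,0,0],0,0],
  [[0,0,0],0,0],
  [[0,0,0],0,0],
  [[0,0,0],0,0],
  [[0,0,0],0,0],
])

```text
time: 5.4
tool_pos: [0.4832, -0.2526, 0.0629]
tool_rot: [3.142, 0.0, 1.692]
contact_force: [0.8, 0.4, -0.3]
opening: 0.0204
grip_force: 12.0
```

Request:
carry_out([
  [[0,0,-0.02],0,0],
  [[0,0,-0.03],0,0],
  [[0,0,-0.03],0,0],
  [[0,0,-0.03],0,0],
  [[0,0,-0.03],0,0],
  [[0.0275,0.023,-0.01],0,0],
  [[0.0275,0.023,0],0,0],
  [[0.0275,0.023,0],0,0],
  [[0.0275,0.023,0],0,0],
  [[0.0275,0.023,0],0,0],
  [[0.0275,0.023,0],0,0],
  [[0,0,0.03],0,0],
  [[0,0,0.03],0,0],
  [[0,0,0.025],0,0],
  [[0,0,0.01],0,0],
  [[0,0,0],0,0],
])

```text
time: 7.4
tool_pos: [0.5999, -0.0721, 0.1175]
tool_rot: [-3.14, -0.0, 1.692]
contact_force: [-0.1, -0.7, -1.7]
opening: 0.0202
grip_force: 12.0
```

```bash
python3 - <<'E'
from h import *
s=shot("scene");t=shot("top")
o=robot.observe();print(o["tool_pos"],o["contact_force"],o["opening"])
a=cv2.resize(np.ascontiguousarray(s["pixels"][195:290,250:380,::-1]),None,fx=5,fy=5,interpolation=cv2.INTER_CUBIC)
cv2.imwrite("pics/h1.png",a)
for X in((.600,-.0718,.045),(.600,-.0718,.055)):print((proj(s,X)-[250,195]+.4)*5)
E
```

```text
[ 0.60082166 -0.07235296  0.1189388 ] [-0.38751732  0.27847946 -1.7440405 ] 0.02019110172331621
[270.5041246  304.46034336]
[270.19261636 286.44273474]
```

View pics/h1.png

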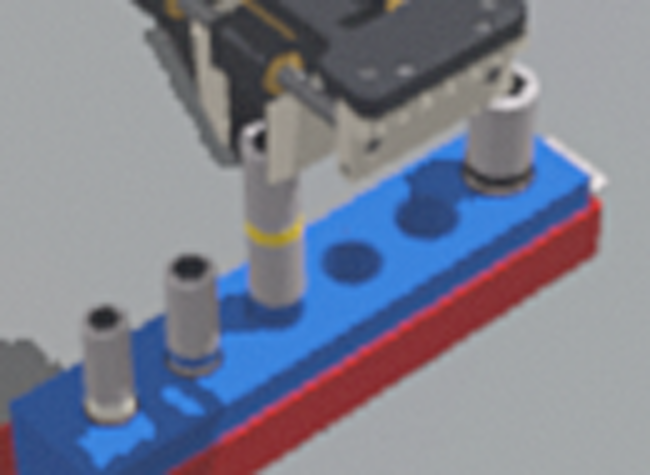

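Request:
carry_out([
  [[0,0,0.003],0,0],
  [[0,0,0.003],0,0],
  [[0,0,0.002],0,0],
  [[0,0,0.001],0,0],
  [[0,0,0.001],0,0],
  [[0,0,0.001],0,0],
  [[0,0,0.001],0,0],
])

```text
time: 8.38
tool_pos: [0.6008, -0.0725, 0.1069]
tool_rot: [3.14, 0.001, 1.692]
contact_force: [-0.1, -0.5, 0.0]
opening: 0.0202
grip_force: 12.0
```

Request:
carry_out([
  [[0,0,0.001],0,0],
  [[0,0,0],0,0],
])

```text
time: 8.62
tool_pos: [0.5999, -0.072, 0.1044]
tool_rot: [-3.141, -0.0, 1.692]
contact_force: [-0.2, 0.6, -2.5]
opening: 0.0201
grip_force: 12.0
```

Request:
carry_out([
  [[0,0,0.001],0,0],
  [[0,0,0.001],0,0],
  [[0,0,0.001],0,0],
  [[0,0,0.001],0,0],
  [[0,0,0],0,0],
])

```text
time: 9.25
tool_pos: [0.6002, -0.0721, 0.1008]
tool_rot: [-3.141, 0.0, 1.692]
contact_force: [-0.3, 0.1, -1.7]
opening: 0.0204
grip_force: 12.0
```

Request:
carry_out([
  [[0,0,0.002],0,0],
  [[0,0,0.002],0,0],
  [[0,0,0.002],0,0],
  [[0,0,0.002],0,0],
  [[0,0,0.002],0,0],
  [[0,0,0],0,0],
])

```text
time: 10.0
tool_pos: [0.6001, -0.0721, 0.0907]
tool_rot: [-3.141, -0.0, 1.692]
contact_force: [0.6, 0.7, -2.4]
opening: 0.0203
grip_force: 12.0
```

Request:
carry_out([
  [[0,0,0.002],0,0],
  [[0,0,0.002],0,0],
  [[0,0,0.002],0,0],
  [[0,0,0.002],0,0],
  [[0,0,0.001],0,0],
  [[0,0,0.001],0,0],
  [[0,0,0.001],0,0],
  [[0,0,0],0,0],
])

```text
time: 11.0
tool_pos: [0.6002, -0.0722, 0.0798]
tool_rot: [-3.141, 0.0, 1.692]
contact_force: [0.2, 0.1, -3.1]
opening: 0.0205
grip_force: 12.0
```

Request:
carry_out([
  [[0,0,0.001],0,0],
  [[0,0,0.001],0,0],
  [[0,0,0],0,0],
])

```text
time: 11.38
tool_pos: [0.6003, -0.0722, 0.078]
tool_rot: [3.141, 0.0, 1.692]
contact_force: [-0.4, 0.4, -0.5]
opening: 0.02
grip_force: 12.0
```

Request:
carry_out([
  [[0,0,0],0,0.6],
  [[0,0,0],0,0.7],
  [[0,0,0],0,0.7],
  [[0,0,0],0,0.7],
  [[0,0,0],0,0.7],
  [[0,0,-0.02],0,0.7],
  [[0,0,-0.04],0,0.7],
  [[0,0,-0.04],0,0.7],
  [[0,0,-0.039],0,0.7],
  [[0.0306,-0.0206,0],0,1],
  [[0.0306,-0.0206,0],0,1],
  [[0.0306,-0.0206,0],0,1],
  [[0.0306,-0.0206,0],0,1],
  [[0.0306,-0.0206,0],0,1],
  [[0.0306,-0.0206,0],0,1],
  [[0.0306,-0.0206,0],0,1],
  [[0,0,0],0,1],
])

```text
time: 13.5
tool_pos: [0.4299, 0.1244, 0.2172]
tool_rot: [3.141, -0.0, 1.695]
contact_force: [-0.3, -0.1, 0.0]
opening: 0.092
grip_force: 0.0
```

```bash
python3 - <<'E'
from h import *
np.set_printoptions(precision=4,suppress=True)
s=shot("scene");t=shot("top")
for k in range(3):
    o=robot.observe();print(o["tool_pos"])
for p in(t,s):
  for n in("socket22_mid","socket26_mid","tray_row"):
    print(n,[(np.round(x["at"]),round(x["p"],2),at_z(p,x["at"],.045 if "tray" in n else .054 if "22" in n else .039)[:2]) for x in robot.tip_of(p,n)[:2]])
a=cv2.resize(np.ascontiguousarray(s["pixels"][150:290,240:400,::-1]),None,fx=4,fy=4,interpolation=cv2.INTER_CUBIC)
b=cv2.resize(np.ascontiguousarray(t["pixels"][215:265,260:410,::-1]),None,fx=4.2667,fy=4.2667,interpolation=cv2.INTER_CUBIC)[:,:640]
cv2.imwrite("pics/h2.png",a);cv2.imwrite("pics/h2b.png",b)
E
```

```text
[0.4316 0.123  0.2172]
[0.4316 0.123  0.2172]
[0.4316 0.123  0.2172]
socket22_mid [(array([339., 237.]), 0.39, array([ 0.6021, -0.0728]))]
socket26_mid [(array([251., 310.]), 0.68, array([0.4314, 0.1251]))]
tray_row []
socket22_mid [(array([309., 249.]), 0.73, array([ 0.5992, -0.059 ]))]
socket26_mid [(array([337., 176.]), 0.6, array([0.4226, 0.1346]))]
tray_row [(array([310., 255.]), 0.68, array([ 0.6059, -0.0616])), (array([305., 252.]), 0.33, array([ 0.5928, -0.0643]))]
```

View pics/h2.png

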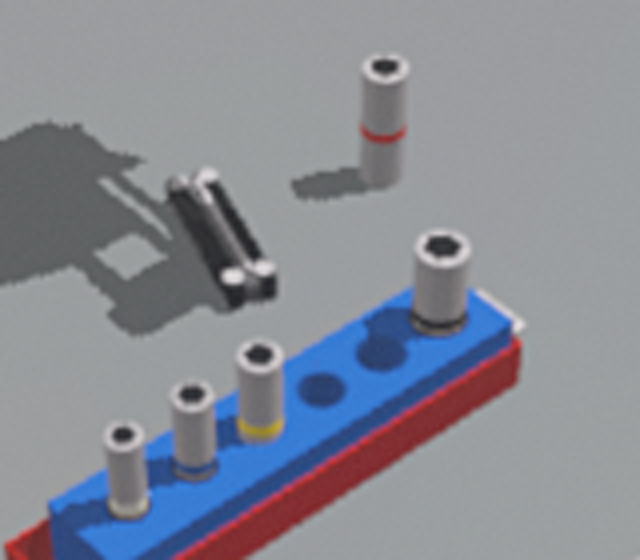

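The yellow socket is seated, level with its neighbours (top at about (260,353) in the crop). Next is the red one.

Request:
carry_out([
  [[0,0,0.03],0,1],
  [[0,0,0.03],0,1],
  [[0,0,0.03],0,1],
  [[0,0,0.03],0,1],
  [[0,0,0.02],0,1],
  [[0,0,0.014],0,1],
  [[0,0,0],0,0],
  [[0,0,0],0,0],
  [[0,0,0],0,0],
  [[0,0,0],0,0],
  [[0,0,0],0,0],
  [[0,0,0],0,0],
  [[0,0,0],0,0],
  [[0,0,0],0,0],
])

```text
time: 15.65
tool_pos: [0.4313, 0.1231, 0.0629]
tool_rot: [3.141, 0.0, 1.692]
contact_force: [0.0, -0.0, 0.5]
opening: 0.0243
grip_force: 12.0
```

```bash
python3 - <<'E'
from h import *
print(robot.observe()["tool_pos"])
E
```

```text
[0.43128972 0.12305829 0.06291888]
```

Request:
carry_out([
  [[0,0,-0.02],0,0],
  [[0,0,-0.03],0,0],
  [[0,0,-0.03],0,0],
  [[0,0,-0.03],0,0],
  [[0,0,-0.03],0,0],
  [[-0.0224,0.02405,-0.01],0,0],
  [[-0.0224,0.02405,0],0,0],
  [[-0.0224,0.02405,0],0,0],
  [[-0.0224,0.02405,0],0,0],
  [[-0.0224,0.02405,0],0,0],
  [[-0.0224,0.02405,0],0,0],
  [[0,0,0.03],0,0],
  [[0,0,0.03],0,0],
  [[0,0,0.025],0,0],
  [[0,0,0.01],0,0],
  [[0,0,0],0,0],
  [[0,0,0.004],0,0],
  [[0,0,0.003],0,0],
  [[0,0,0],0,0],
])

```text
time: 18.02
tool_pos: [0.5907, 0.0071, 0.1111]
tool_rot: [3.141, 0.0, 1.692]
contact_force: [-0.4, 0.3, -1.3]
opening: 0.0245
grip_force: 12.0
```

```bash
python3 - <<'E'
from h import *
s=shot("scene")
o=robot.observe();print(o["tool_pos"],o["contact_force"],o["opening"])
a=cv2.resize(np.ascontiguousarray(s["pixels"][195:290,250:380,::-1]),None,fx=5,fy=5,interpolation=cv2.INTER_CUBIC)
cv2.imwrite("pics/h3.png",a)
E
```

```text
[0.59074968 0.00709435 0.11115826] [-0.52909884 -0.55409038 -0.53516793] 0.024438421138352352
```

View pics/h3.png

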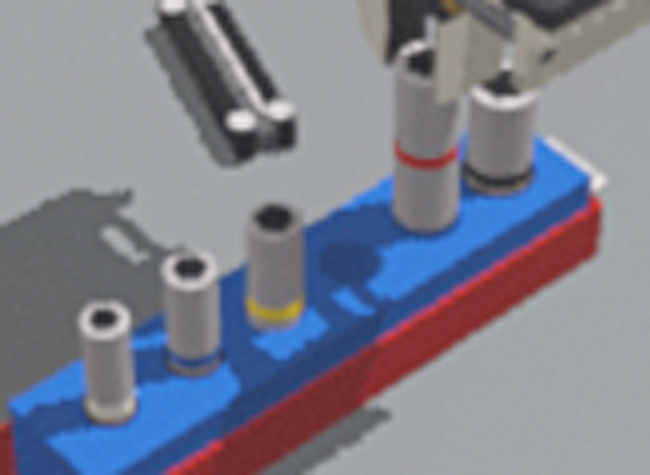

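Request:
carry_out([
  [[0,0,0.001],0,0],
  [[0,0,0.001],0,0],
  [[0,0,0.001],0,0],
  [[0,0,0.001],0,0],
  [[0,0,0],0,0],
])

```text
time: 18.7
tool_pos: [0.5906, 0.0071, 0.1068]
tool_rot: [-3.141, 0.0, 1.692]
contact_force: [-0.1, 0.5, -0.5]
opening: 0.0245
grip_force: 12.0
```

Request:
carry_out([
  [[0,0,0.001],0,0],
  [[0,0,0.001],0,0],
  [[0,0,0],0,0],
])

```text
time: 19.08
tool_pos: [0.5906, 0.007, 0.1048]
tool_rot: [-3.141, 0.0, 1.692]
contact_force: [-1.4, -0.2, -1.7]
opening: 0.0245
grip_force: 12.0
```

Request:
carry_out([
  [[0,0,0.001],0,0],
  [[0,0,0.001],0,0],
  [[0,0,0.001],0,0],
  [[0,0,0.001],0,0],
  [[0,0,0],0,0],
])

```text
time: 19.7
tool_pos: [0.5906, 0.0071, 0.1008]
tool_rot: [-3.141, 0.0, 1.692]
contact_force: [-0.4, 0.5, -2.1]
opening: 0.0242
grip_force: 12.0
```

Request:
carry_out([
  [[0,0,0.002],0,0],
  [[0,0,0.002],0,0],
  [[0,0,0.002],0,0],
  [[0,0,0.002],0,0],
  [[0,0,0.002],0,0],
  [[0,0,0],0,0],
])

```text
time: 20.45
tool_pos: [0.5905, 0.0071, 0.0907]
tool_rot: [-3.141, 0.0, 1.692]
contact_force: [-0.3, 0.0, -1.2]
opening: 0.0244
grip_force: 12.0
```

Request:
carry_out([
  [[0,0,0.002],0,0],
  [[0,0,0.002],0,0],
  [[0,0,0.002],0,0],
  [[0,0,0.002],0,0],
  [[0,0,0.001],0,0],
  [[0,0,0.001],0,0],
  [[0,0,0],0,0],
])

```text
time: 21.32
tool_pos: [0.5907, 0.0071, 0.0808]
tool_rot: [-3.141, 0.0, 1.692]
contact_force: [-0.2, 0.6, -1.5]
opening: 0.0245
grip_force: 12.0
```

Request:
carry_out([
  [[0,0,0.001],0,0],
  [[0,0,0.001],0,0],
  [[0,0,0.001],0,0],
  [[0,0,0],0,0],
])

```text
time: 21.82
tool_pos: [0.5907, 0.007, 0.0779]
tool_rot: [3.141, 0.0, 1.692]
contact_force: [-0.2, 0.2, -1.7]
opening: 0.0243
grip_force: 12.0
```

Foot is at about 15 mm, so I'll release, back off and look.

Request:
carry_out([
  [[0,0,0],0,0.6],
  [[0,0,0],0,0.7],
  [[0,0,0],0,0.7],
  [[0,0,0],0,0.7],
  [[0,0,0],0,0.7],
  [[0,0,-0.02],0,0.7],
  [[0,0,-0.04],0,0.7],
  [[0,0,-0.04],0,0.7],
  [[0,0,-0.04],0,0.7],
  [[0,-0.03,0],0,0.7],
  [[0,-0.03,0],0,0.7],
  [[0,-0.03,0],0,0.7],
  [[0,0,0],0,0.7],
])

```text
time: 23.45
tool_pos: [0.5001, -0.0038, 0.2184]
tool_rot: [3.142, 0.0, 1.691]
contact_force: [0.0, 0.1, 0.1]
opening: 0.0644
grip_force: 0.0
```

```bash
python3 - <<'E'
from h import *
s=shot("scene")
a=cv2.resize(np.ascontiguousarray(s["pixels"][150:290,240:400,::-1]),None,fx=4,fy=4,interpolation=cv2.INTER_CUBIC)
cv2.imwrite("pics/h4.png",a)
E
```

```text
(no output)
```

View pics/h4.png

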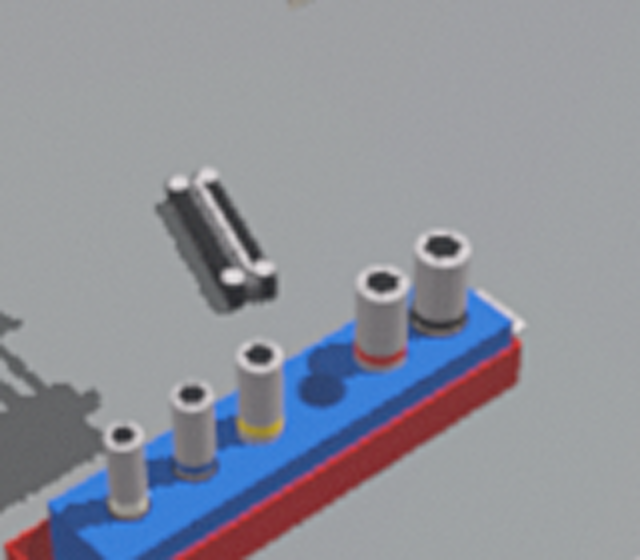

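Both sockets stand upright and level with the fixed ones (yellow's top at about (260,353), red's at (382,280)), and the multi-tool hasn't moved.

```bash
python3 -c "
from cell import robot
print(robot.hand_in())"
```

```text
the job is handed in; nothing more can be done
None
```

The job is handed in at about 23.5 s: by the last picture the yellow 22 mm and red 26 mm sockets stand upright and fully home in their own wells, with no hard contact felt; the hand-in gave no verdict.

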